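Refit a splined gear on a gear unit and hold it down against its spring

ROBOT

A 6-joint arm with a two-finger parallel gripper is mounted at the origin on the work surface. World frame = base frame: x ahead of the robot, y to its left, z up, the work surface at z = 0. Lengths are in m, angles in rad, forces in N, time in s.
With the tool pointing down it reaches from about 0.25 to 0.775 m from the base axis. Payload 4 kg.
Tool frame: the origin (TCP) lies midway between the tips of the shut fingers; the grasp point (between the pads) lies 19 mm behind it (robot.grasp_offset is the distance from the TCP to the grasp point, in m); z points along the fingers, y is the direction in which the jaws open and shut (so a half turn about z gives the same grasp; the last joint's range is limited). The gripper opens to 94 mm and grips with 3 to 60 N. Pads are 16 mm wide; open, the fingers measure 119 mm over their backs; the gripper's body (75 mm by 177 mm) begins 78 mm behind the grasp point.
Start: joints at [-1.304, 0.087, 1.371, -0, 1.684, -0.103], TCP at [0.199, -0.513, 0.206] pointing down, gripper open.
Joint ranges: [-3.1, 3.1], [-0.76, 2.03], [0.27, 2.55], [-1.08, 4.22], [0.17, 2.65], [-2.57, 2.57]. Speed limits (rad/s): [2.79, 2.79, 3.14, 3.14, 3.14, 3.14].

INTERFACE

Orientations are given as [roll, pitch, yaw] about the fixed x, y, z axes, in that order (R = Rz(yaw) Ry(pitch) Rx(roll)).
In Python, from bench import status, viewer, order, robot gives the robot as it stands. The module is installed in compiled form; this text tells all that it offers.
- The arm moves only by the tool move_arm, never from a script. Its argument "targets" is a list of rows, each a list of 3 entries, a list of its own where there are three numbers: the shift along the tool's x, y, z in mm, then the turn, a rotation vector about the tool's x, y, z in degrees, then the opening, from -1 (shut) to 1 (fully open). A call has 1 to 20 rows; each row is the pose to reach, as a shift and turn from the pose commanded when the call began, along the tool's axes at that moment; what a row does not reach only later rows make up. A row lasts 1/8 s, in which the tool goes at most 62.5 mm and 10.7 degrees, less where a joint would pass 70% of its speed; a pose out of reach is approached as far as the arm can. A call with a gripper value outside its range is refused whole. The fingers move at their own pace and stop on an object; the grip force is fixed at half the most. Time passes only in rows, so rows that repeat a pose let the fingers close. It gives the time, the measured TCP pose, the force and the opening at its end, in the units of the state.
- status.get_obs(): the state, without advancing time (a new reading comes with each control period).
- viewer.snapshot(name): name is "scene" or "top" or "wrist"; returns the picture (400x640x3 uint8, red, green, blue); there is no depth.
- viewer.camera_model(name): a dict with "K" (3x3 intrinsics, pixels), "xyz" and "attitude" of the camera in the world; the wrist camera has in their place "T_tool_cam" (4x4, takes a point from camera to tool coordinates, whose origin is the TCP and whose axes are the flange's). Camera axes: x right, y up, looking along -z (the intrinsics and any distortion apply to the point x, -y, -z); pixel columns grow to the right and rows downward; lengths in m; the calibration is good to about 2 mm. A picture is of the moment at which its call begins: read the wrist's pose just before it. camera_model takes no time and is no camera call.
- order.close_job(): hands the job in, once; it reports no verdict.
The state is a dict: "time": time; "joint_positions": joint angles; "qvel": joint speeds; "joint_torque": joint torques, N m; "tool_pos": TCP position; "ee_rot": TCP orientation; "wrist_force": force on the tool from outside, world axes, zero at the start; "wrist_torque": the same for the moment, N m; "width": finger opening in m.
Only numpy, scipy, OpenCV 4.12 (cv2) and the standard library are available. Lean on these libraries where they do the work, as an engineer would, in place of code of your own. Each camera call takes 0.05 s, during which the arm holds its last target. There are 200 camera calls.

TASK

Refit the gear unit's output gear: drop the wide steel spacer ring over the upright splined shaft so it lies flat on the sprung collar and let go of it, then put the nylon gear with the four-slot bore (not the one with the plain round hole) over the shaft, hub up, and turn it until its slots mesh with the splines and it slides down onto the spacer. Push it fully home, with the collar all the way down, and finish while still holding it pressed down with the gripper, because the spring lifts it again when let go. Leave the other gear and everything else on the bench where it is.

Things in the scene. Friction and masses are not known exactly. Their poses are not given: they have to be found in the camera images.
- gearbox: grey gear unit, fixed to the bench: housing 140 x 110 mm, 50 mm high (foot flange 156 x 128 mm, 8 mm thick); a dark round input stub, 40 mm diameter, sticks out 32 mm from its +x end. Origin: centre of the underside, z up. The axis of its upright shaft passes 15 mm from the origin towards -x.
- shaft_tip (a point): centre of the top of the upright steel shaft, 112 mm above the gear unit's underside; axes as gearbox. The shaft does not turn. Four splines stand out along +x, -x, +y, -y: 11 mm wide, 34 mm tip to tip, from the housing top (height 50 mm) up to 94 mm, square tops. Above them a round pilot, 16 mm diameter, its last 6 mm coned to 8 mm.
- collar_top (a point): centre of the top face of the sprung collar, a flat steel ring around the shaft (58 mm outside, 40 mm bore). Free, this face is 64 mm above the gear unit's underside; pressed fully down, 56 mm
- collar (a joint): travel of the sprung collar in m: 0 free (up), 0.008 fully down on its stop; the spring needs about 7 N to start and about 12.6 N to be fully down, and lifts it again; collar, spacer and gear weigh about 3 N together
- spacer: steel spacer ring lying flat, 56 mm outside, 40 mm bore, 12 mm thick, 0.1 kg; origin: centre of its underside, z up. It passes over the splines with 3 mm to spare all round
- gear: white nylon gear lying hub up: disc 104 mm over the teeth, 12 mm thick; square hub 50 x 50 mm, top 45 mm above the underside; 0.13 to 0.25 kg. Origin: centre of the underside, z up, x and y square to the hub's flats. Through bore: a cross of slots along x and y, 13.4 mm wide, 36 mm end to end (fits at any quarter turn); a 18.9 mm round bar passes. Grip the hub's flats above the disc.
- plain_gear: the wrong gear: the same outside (104 mm disc, 50 mm square hub, white nylon), but its bore is a plain round 20 mm hole, which does not fit over the splines. Origin: centre of the underside. Its place is exchanged with that of gear at random
- bearing: bystander, not to be moved: ball bearing, a steel ring 42 mm outside, 18 mm bore, 12 mm thick
- wrench: bystander, not to be moved: steel open-end wrench lying flat
- screwdriver: bystander, not to be moved: screwdriver with a black handle lying flat
- spray_can: bystander, not to be moved: standing spray can, 62 mm diameter, 190 mm high
- tin: bystander, not to be moved: open empty metal tin, 76 mm diameter, 80 mm high
- tape: bystander, not to be moved: roll of brown tape lying flat, 90 mm outside, 25 mm high
Not all that is in view belongs to the job. There is more than one size of the gearbox; the job needs the largest.

How it is judged:
On the way, in this order (a step that is already met when the one before it is completed fails the run):
1. the spacer lies flat on the sprung collar around the shaft, let go (horizontal distance between spacer and shaft_tip below 0.007 m and angle between spacer's own z axis and vertical below 0.12 rad and z of spacer in the frame of collar_top below 0.003 m and not (contact force between the fingers and spacer above 0.2 N) and not (contact force between gear and spacer above 0.2 N)), for 0.2 s.
2. the gear, hub up, has meshed: it is over the shaft and at least 5 mm down the splines (z of gear in the frame of shaft_tip below -0.023 m and horizontal distance between gear and shaft_tip below 0.005 m and angle between gear's own z axis and vertical below 0.12 rad), for 0.1 s.
At the end, for the whole second after the job is handed in: Spacer flat on the collar, centred within 7 mm; gear hub up (tilt under 0.07 rad), within 4 mm of the shaft axis, on the spacer and pressing it with over 4 N; collar at least 6.5 of 8 mm down; fingers still on the gear with over 4 N, all through the last second (horizontal distance between spacer and shaft_tip below 0.007 m and angle between spacer's own z axis and vertical below 0.12 rad and z of spacer in the frame of collar_top below 0.003 m and value of joint collar above 0.0065 m and z of gear in the frame of collar_top below 0.0145 m and horizontal distance between gear and shaft_tip below 0.004 m and angle between gear's own z axis and vertical below 0.07 rad and contact force between gear and spacer above 4 N and contact force between the fingers and gear above 4 N); the arm keeps its last pose, push and grip.
It fails at once if the other gear is moved more than 30 mm (distance of plain_gear from where it was at the start of the episode above 0.03 m).
It fails at once if another thing on the bench is moved more than 40 mm (distance of any of bearing, wrench, screwdriver, spray_can, tin, tape from where it was at the start of the episode above 0.04 m).
It also fails if it takes over 61 s, if anything falls off the work surface, if the arm or the gripper's body presses on something with over 40 N, if the wrist force passes 120 N, or if a joint passes its speed limit or range.

## Working session

There is one attempt and no reset: what is moved stays moved. The work goes in short steps, Python scripts to look and compute and a tool call to move; the robot and the scene stay as the last step left them, time stands still between calls to the robot, and variables do not carry over. Pictures are saved under pics/ and viewed, about 8 in all and at most 12, crops included, and the job is handed in when it is done.

Besides the shell and the picture viewer there is one more tool, called after "Request:" as a command line: name --argument value ..., lists and objects as JSON in quotes. move_arm: Moves the arm, as the interface text tells. Its arguments: {"type":"object","properties":{"targets":{"type":"array"}},"required":["targets"]}

```bash
mkdir -p pics
cat > h.py <<'E'
import numpy as np, cv2
from bench import status, viewer, order, robot
from scipy.spatial.transform import Rotation as R
def cam(name,obs=None):
    m=viewer.camera_model(name);K=np.array(m["K"])
    if "T_tool_cam" in m:
        T=np.eye(4);o=obs or status.get_obs();T[:3,:3]=R.from_euler('xyz',o["ee_rot"]).as_matrix();T[:3,3]=o["tool_pos"]
        T=T@np.array(m["T_tool_cam"])
        return K,T[:3,:3],T[:3,3],m
    a=np.array(m["attitude"]);A=R.from_euler('xyz',a).as_matrix() if a.size==3 else a.reshape(3,3)
    return K,A,np.array(m["xyz"]),m
def dist(m):
    for k in m:
        if 'dist' in k: return np.array(m[k],float)
    return np.zeros(5)
def pt(c,uv,z):
    K,A,p,m=c
    n=cv2.undistortPoints(np.array(uv,float).reshape(-1,1,2),K,dist(m)).reshape(-1,2)
    d=np.c_[n[:,0],-n[:,1],-np.ones(len(n))]@A.T
    return p+d*((z-p[2])/d[:,2])[:,None]
def proj(c,P):
    K,A,p,m=c;q=(np.atleast_2d(P)-p)@A
    q=q*[1,-1,-1]
    return cv2.projectPoints(q,np.zeros(3),np.zeros(3),K,dist(m))[0].reshape(-1,2)
def snap(name,f):
    im=cv2.cvtColor(viewer.snapshot(name),cv2.COLOR_RGB2BGR);cv2.imwrite(f"pics/{f}.png",im);return im
E
python3 - <<'E'
from h import *
o=status.get_obs();print({k:np.round(v,3) for k,v in o.items()})
a=snap("scene","scene0");b=snap("top","top0")
for n in("scene","top","wrist"):print(n,viewer.camera_model(n))
E
```

```text
{'time': np.float64(0.0), 'joint_positions': array([-1.304,  0.088,  1.372,  0.   ,  1.684, -0.103]), 'qvel': array([ 0.001, -0.001,  0.001, -0.001, -0.   ,  0.   ]), 'joint_torque': array([ 0.0000e+00, -3.4017e+01, -3.0243e+01,  7.2000e-02,  3.3000e-02,
       -0.0000e+00]), 'tool_pos': array([ 0.199, -0.512,  0.204]), 'ee_rot': array([-3.139, -0.   ,  0.37 ]), 'wrist_force': array([-0.024, -0.666, -0.388]), 'wrist_torque': array([ 0.036, -0.024, -0.022]), 'width': np.float64(0.094)}
scene {'K': array([[387.29681457,   0.        , 323.06351376],
       [  0.        , 387.29681457, 197.60563246],
       [  0.        ,   0.        ,   1.        ]]), 'xyz': array([ 0.81973051, -0.43719843,  0.93364323]), 'attitude': array([ 0.5482081 , -0.00319121,  0.5631931 ])}
top {'K': array([[365.88537784,   0.        , 320.42905985],
       [  0.        , 365.88537784, 193.92203848],
       [  0.        ,   0.        ,   1.        ]]), 'xyz': array([ 0.35981534, -0.02022788,  0.98569611]), 'attitude': array([ 0.23689994, -0.00665111, -1.5130471 ])}
wrist {'K': array([[295.64186313,   0.        , 316.78150648],
       [  0.        , 295.64186313, 199.78818874],
       [  0.        ,   0.        ,   1.        ]]), 'T_tool_cam': array([[ 7.28249412e-04,  9.66998395e-01,  2.54781423e-01,
         7.26536441e-02],
       [ 9.99999261e-01, -9.52263649e-04,  7.55897131e-04,
         7.36714288e-04],
       [ 9.73570400e-04,  2.54780684e-01, -9.66998374e-01,
        -1.80264981e-01],
       [ 0.00000000e+00,  0.00000000e+00,  0.00000000e+00,
         1.00000000e+00]])}
```

View pics/top0.png

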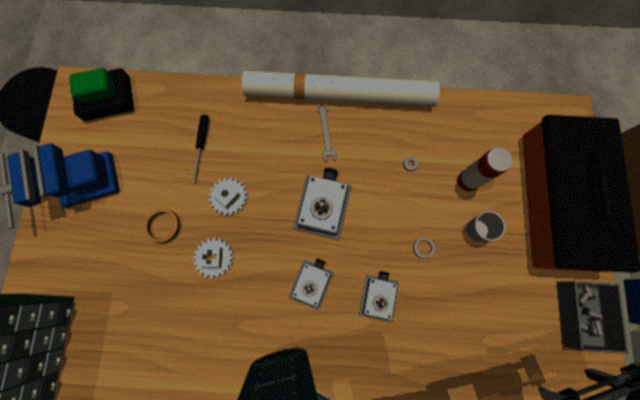

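View pics/scene0.png

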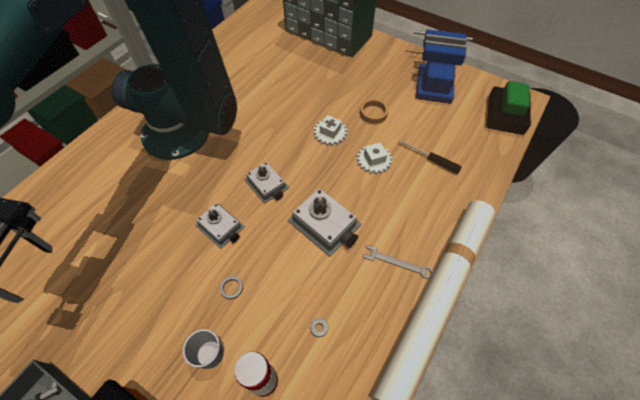

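Candidates in the top view:
- **Gears:** (213,258) has a cross-shaped bore, so it is the one wanted. (228,197) has a round hole.
- **Gear units:** (322,206) is the largest. (312,284) and (380,296) are smaller.
- **Rings:** (424,248) is the wide spacer. (411,163) is the small bearing.

Next I'll confirm these in an enlarged crop and measure.

Run:
```python
from h import *
t=cv2.imread("pics/top0.png");s=cv2.imread("pics/scene0.png")
cr=lambda im,x,y:cv2.resize(im[y-32:y+33,x-32:x+33],(266,266),interpolation=cv2.INTER_CUBIC)
cv2.imwrite("pics/crop1.png",np.vstack([np.hstack([cr(t,213,258),cr(t,322,206),cr(t,424,248)]),np.hstack([cr(s,330,130),cr(s,320,212),cr(s,232,288)])]))
for nm,im,B in(("top",t,dict(gear=(213,258),plain=(228,197),box=(322,206),spacer=(424,248),bearing=(411,163))),("scene",s,dict(gear=(330,130),plain=(374,157),box=(325,220),spacer=(232,288),bearing=(319,327)))):
    c=cam(nm)
    hsv=cv2.cvtColor(im,cv2.COLOR_BGR2HSV);m=((hsv[...,1]<70)&(hsv[...,2]>70)).astype(np.uint8)*255
    cs=cv2.findContours(m,cv2.RETR_EXTERNAL,cv2.CHAIN_APPROX_NONE)[0]
    for k,xy in B.items():
        q=min((q for q in cs if cv2.contourArea(q)>60),key=lambda q:abs(cv2.pointPolygonTest(q,xy,True)) if cv2.pointPolygonTest(q,xy,True)<0 else 0)
        z=dict(gear=.01,plain=.01,box=.05,spacer=.012,bearing=.012)[k]
        P=pt(c,q.reshape(-1,2),z)[:,:2].astype(np.float32)
        (x,y),r=cv2.minEnclosingCircle(P);rr=cv2.minAreaRect(P*1000)
        print(nm,k,"circ",round(x,4),round(y,4),round(r*1000,1),"rect",np.round(rr[0],1),np.round(rr[1],1),round(rr[2],1))
```

```text
top gear circ 0.4075 0.26 52.8 rect [407.6 260.1] [102.3 101.4] 88.3
top plain circ 0.575 0.2392 52.6 rect [575.1 240.3] [101.2 101.8] 3.4
top box circ 0.5523 -0.02 92.2 rect [553.5 -19.9] [119.3 149.5] 79.4
top spacer circ 0.4661 -0.2945 27.1 rect [ 465.5 -294.2] [50.4 50.9] 89.9
top bearing circ 0.6987 -0.2595 19.8 rect [ 698.8 -259.6] [35.3 37. ] 3.4
scene gear circ 0.4037 0.2644 60.2 rect [408.7 261.8] [106.9 103.9] 89.7
scene plain circ 0.5773 0.2442 57.6 rect [576.  239.8] [104.4 105.4] 59.1
scene box circ 0.5721 -0.0367 97.4 rect [571.7 -35.5] [128.1 154.7] 79.8
scene spacer circ 0.4681 -0.2965 28.1 rect [ 467.4 -295.9] [52.7 54.1] 80.5
scene bearing circ 0.7007 -0.2618 20.7 rect [ 700.7 -261.5] [38.3 40.5] 5.9
```

View pics/crop1.png

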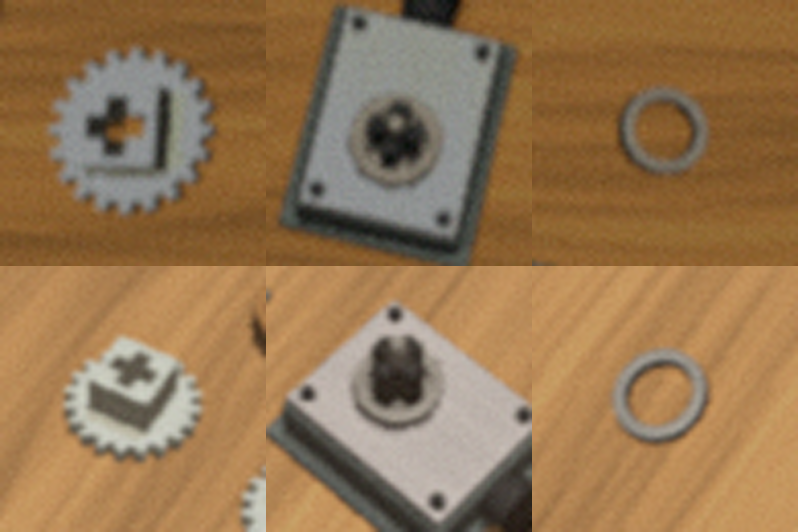

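The crop confirms it. The gear at top (213,258) has the cross bore, the unit at (322,206) is the large one with the splined shaft, and the ring at (424,248) is about 54 mm across, so it is the spacer. Next I'll work out the move to a wrist view above the spacer.

```bash
cat >> h.py <<'E'
def go(x,y,z,yawdeg):
    o=status.get_obs();A=R.from_euler('xyz',o["ee_rot"]);B=R.from_euler('xyz',[np.pi,0,np.radians(yawdeg)])
    print("now",np.round(o["tool_pos"],4),np.round(np.degrees(o["ee_rot"]),2),"t",round(float(o["time"]),2),"F",np.round(o["wrist_force"],1))
    print("shift mm",np.round(A.inv().apply(np.array([x,y,z])-o["tool_pos"])*1000,1),"turn deg",np.round(np.degrees((A.inv()*B).as_rotvec()),2))
E
python3 -c "
from h import *
go(.475,-.295,.20,0)"
```

```text
now [ 0.1986 -0.5123  0.2044] [-1.7988e+02 -1.0000e-02  2.1190e+01] t 0.1 F [ 0.6  0.2 -0.1]
shift mm [ 336.2 -102.8    4.7] turn deg [-1.200e-01  1.000e-02  2.119e+01]
```

Request:
move_arm --targets '[[[336,-103,5],[0,0,21.2],1],[[336,-103,5],[0,0,21.2],1],[[336,-103,5],[0,0,21.2],1],[[336,-103,5],[0,0,21.2],1],[[336,-103,5],[0,0,21.2],1],[[336,-103,5],[0,0,21.2],1],[[336,-103,5],[0,0,21.2],1],[[336,-103,5],[0,0,21.2],1]]'

```text
time: 1.1
tool_pos: [0.4744, -0.2955, 0.2]
ee_rot: [-3.142, 0.001, -0.0]
wrist_force: [-0.4, -0.5, 0.1]
width: 0.094
```

```bash
cat >> h.py <<'E'
def big(im,c,xy,z,lo,hi):
    "nearest grey blob to world xy at height z"
    hsv=cv2.cvtColor(im,cv2.COLOR_BGR2HSV);m=((hsv[...,1]<hi)&(hsv[...,2]>lo)).astype(np.uint8)*255
    cs=[q for q in cv2.findContours(m,cv2.RETR_EXTERNAL,cv2.CHAIN_APPROX_NONE)[0] if cv2.contourArea(q)>300]
    uv=proj(c,[*xy,z])[0]
    return max(cs,key=lambda q:cv2.pointPolygonTest(q,(float(uv[0]),float(uv[1])),True))
E
python3 - <<'E'
from h import *
o=status.get_obs();c=cam("wrist",o);im=snap("wrist","w1")
q=big(im,c,(.467,-.295),.012,70,70)
for z in(.012,0):
    P=pt(c,q.reshape(-1,2),z)[:,:2].astype(np.float32);print(cv2.minEnclosingCircle(P),cv2.fitEllipse(P*1000))
go(.467,-.295,.02,0)
E
```

```text
((0.46612614393234253, -0.29671382904052734), 0.02804948017001152) ((466.11126708984375, -296.55096435546875), (54.05500030517578, 54.961463928222656), 87.73078918457031)
((0.4634699523448944, -0.2967161536216736), 0.02896060235798359) ((463.45458984375, -296.5480651855469), (55.81710433959961, 56.75312042236328), 87.73062896728516)
now [ 0.474  -0.2959  0.2001] [ 1.8e+02  6.0e-02 -7.0e-02] t 1.15 F [ 0.2 -0.7 -0.4]
shift mm [ -6.9  -1.  180.1] turn deg [ 0.    0.06 -0.07]
```

View pics/w1.png

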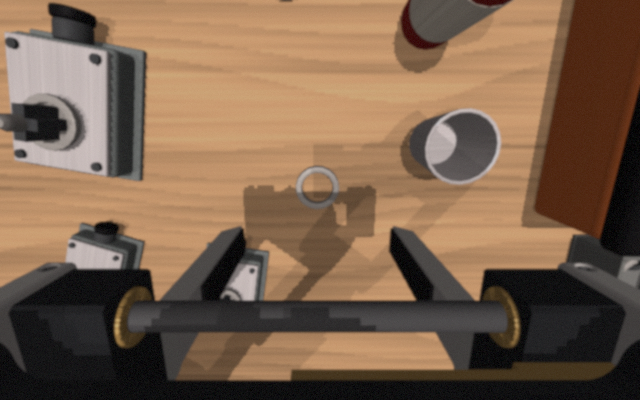

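Spacer: measured at (0.466, -0.2965), diameter 56 mm at its top height, which fits. In the wrist view it sits at (318,187) between the fingers. Grasping now.

Request:
move_arm --targets '[[[-8,0.5,60],[0,0,0],1],[[-8,0.5,120],[0,0,0],1],[[-8,0.5,170],[0,0,0],1],[[-8,0.5,196],[0,0,0],1],[[-8,0.5,196],[0,0,0],1],[[-8,0.5,196],[0,0,0],-0.2],[[-8,0.5,196],[0,0,0],-1],[[-8,0.5,196],[0,0,0],-1],[[-8,0.5,196],[0,0,0],-1],[[-8,0.5,196],[0,0,0],-1],[[-8,0.5,196],[0,0,0],-1]]'

```text
time: 2.52
tool_pos: [0.4669, -0.2959, 0.0047]
ee_rot: [3.141, -0.0, -0.0]
wrist_force: [-0.2, 0.3, 0.5]
width: 0.0546
```

Request:
move_arm --targets '[[[0,0,-60],[0,0,0],-1],[[0,0,-120],[0,0,0],-1],[[0,0,-180],[0,0,0],-1],[[20,-80,-240],[0,0,0],-1],[[35,-140,-245],[0,0,0],-1],[[35,-200,-245],[0,0,0],-1],[[35,-260,-245],[0,0,0],-1],[[35,-276,-245],[0,0,0],-1],[[35,-276,-245],[0,0,0],-1],[[35,-276,-245],[0,0,0],-1]]'

```text
time: 3.78
tool_pos: [0.5018, -0.0203, 0.2491]
ee_rot: [3.141, 0.001, -0.0]
wrist_force: [-0.8, -0.8, -1.0]
width: 0.0545
```

Run:
```python
from h import *
o=status.get_obs();c=cam("wrist",o);im=snap("wrist","w2")
t=cam("top");s=cam("scene")
print(pt(t,[[321.5,207.5]],.064),pt(s,[[320,209]],.064))
print(o["tool_pos"],o["width"])
cv2.imwrite("pics/w2b.png",cv2.resize(im[0:300,170:470],(800,800*300//300))[:600])
```

```text
[[ 0.54667654 -0.01832084  0.064     ]] [[ 0.55029391 -0.02010598  0.064     ]]
[ 0.50178347 -0.02028553  0.2490729 ] 0.05448111645897582
```

View pics/w2.png

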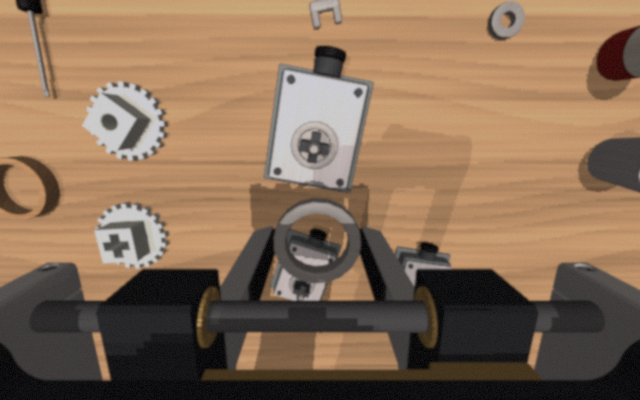

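Run:
```python
from h import *
o=status.get_obs();c=cam("wrist",o);im=cv2.imread("pics/w2.png");g=cv2.cvtColor(im,cv2.COLOR_BGR2GRAY)
# screws: dark blobs
def dark(x,y,r=9,th=110):
    w=g[y-r:y+r+1,x-r:x+r+1].astype(float);k=np.clip(th-w,0,None);yy,xx=np.mgrid[-r:r+1,-r:r+1]
    return [x+(k*xx).sum()/k.sum(),y+(k*yy).sum()/k.sum()]
sc=np.array([dark(*p,r=6) for p in((291,79),(358,92),(340,182),(278,171))]);print(sc.round(1))
W=pt(c,sc,.05)[:,:2]*1000
print(W.round(1),"side",[np.linalg.norm(W[i]-W[(i+1)%4]).round(1) for i in range(4)])
ctr=W.mean(0);d=(W[0]+W[1]-W[2]-W[3]);e=(W[0]+W[3]-W[1]-W[2]);
yaw=np.degrees(np.arctan2(d[1],d[0]));yaw2=np.degrees(np.arctan2(e[1],e[0]))-90
print("box",ctr,yaw,yaw2,"shaft",ctr-15*np.array([np.cos(np.radians(yaw)),np.sin(np.radians(yaw))]))
# ring edges by radial profile: collar outer edge from saturation/edge, cast rays
def ring(u,v,r0,r1,sign):
    b=cv2.GaussianBlur(g,(0,0),1).astype(float);out=[]
    for a in np.radians(np.arange(0,360,5)):
        rs=np.arange(r0,r1,.25);xs=u+rs*np.cos(a);ys=v+rs*np.sin(a)
        p=cv2.remap(b.astype(np.float32),xs[None].astype(np.float32),ys[None].astype(np.float32),cv2.INTER_LINEAR)[0]
        gr=np.gradient(p)*sign;i=gr.argmax();out.append((xs[i],ys[i]))
    return np.array(out)
for nm,u,v,r0,r1,s,z in(("collar",315,146,18,30,1,.064),("splinedisc",315,146,10,21,1,.064),("spacer in",317,241,24,38,1,o["tool_pos"][2]-.0045+.012)):
    E=ring(u,v,r0,r1,s);P=(pt(c,E,z)[:,:2]*1000).astype(np.float32)
    for _ in range(2):
        f=cv2.fitEllipse(P);rad=np.linalg.norm(P-f[0],axis=1);P=P[abs(rad-np.median(rad))<2]
    print(nm,np.round(f[0],1),np.round(f[1],1),len(P))
tip=dark(315,149,r=3,th=0) if 0 else None
v=cv2.resize(im[30:270,230:410],None,fx=3.3,fy=2.5*1.0,interpolation=cv2.INTER_CUBIC)
cv2.imwrite("pics/c2.png",cv2.resize(im[105:195,265:365],(800,600) if 0 else (660,594),interpolation=cv2.INTER_CUBIC))
```

```text
[[290.6  79. ]
 [357.8  92.1]
 [339.6 183.1]
 [277.1 170.9]]
[[624.2   9.5]
 [609.3 -71.5]
 [497.1 -51.7]
 [513.3  29.5]] side [np.float64(82.4), np.float64(113.9), np.float64(82.7), np.float64(112.7)]
box [560.98664059 -21.05014672] -10.140864045674002 -10.81375520886155 shaft [546.22097275 -18.40911411]
collar [544.4 -22.1] [50. 52.] 39
splinedisc [544.5 -18.8] [35.7 41. ] 26
spacer in [500.8 -21.4] [39.7 40.9] 54
```

View pics/c2.png

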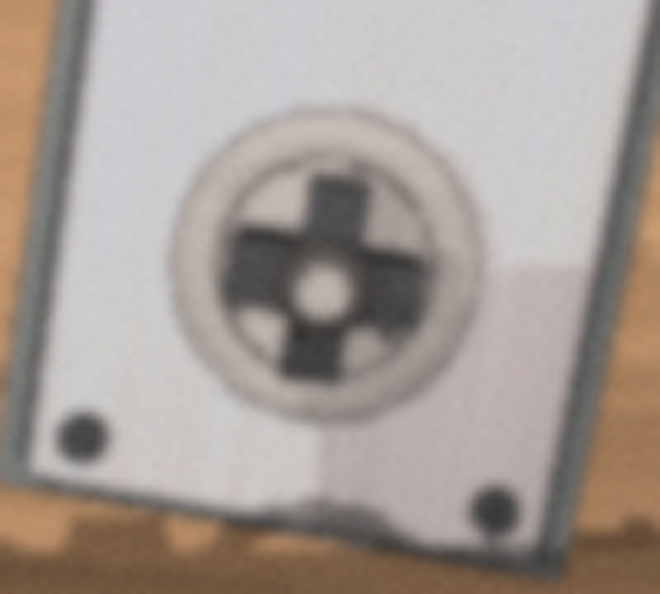

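Run:
```python
from h import *
c=cam("wrist")
print(c[2],status.get_obs()["tool_pos"])
for uv,z in(((314.3,144.7),.064),((313.8,147),.094),((313.7,149.1),.112)):print(z,pt(c,[uv],z))
# collar radius check
print(pt(c,[[265+170/6.6-.4,144.7],[265+487/6.6-.4,144.7]],.064))
```

```text
[ 0.57495038 -0.02195795  0.42924184] [ 0.50180313 -0.02081313  0.24903591]
0.064 [[ 0.54767623 -0.01878759  0.064     ]]
0.094 [[ 0.54737717 -0.01848098  0.094     ]]
0.112 [[ 0.54665517 -0.01855448  0.112     ]]
[[ 0.54769292  0.01037284  0.064     ]
 [ 0.54765943 -0.04812348  0.064     ]]
```

Three shaft heights agree on (0.547, -0.0186), with a collar diameter of 58.5 mm, and the yaw is about -10.5°. The held spacer measures (0.5008, -0.0214), so the shift is +46.4 mm in x and +2.8 mm in y.

Request:
move_arm --targets '[[[46,-3,40],[0,0,0],-1],[[46.5,-3,90],[0,0,0],-1],[[46.5,-3,110],[0,0,0],-1],[[46.5,-3,125],[0,0,0],-1],[[46.5,-3,140],[0,0,0],-1],[[46.5,-3,155],[0,0,0],-1],[[46.5,-3,168],[0,0,0],-1],[[46.5,-3,174],[0,0,0],-1],[[46.5,-3,174],[0,0,0],-1]]'

```text
time: 4.95
tool_pos: [0.5482, -0.0168, 0.0751]
ee_rot: [-3.142, 0.001, -0.0]
wrist_force: [-0.4, 0.3, -1.4]
width: 0.0545
```

Request:
move_arm --targets '[[[0,0.5,4],[0,0,0],-1],[[0,0.5,6],[0,0,0],-1],[[0,0.5,6],[0,0,0],-1],[[0,0.5,6],[0,0,0],0.5],[[0,0.5,6],[0,0,0],0.5],[[0,0.5,6],[0,0,0],1],[[0,0.5,6],[0,0,0],1],[[0,0.5,6],[0,0,0],1],[[0,0.5,-40],[0,0,0],1],[[0,0.5,-100],[0,0,0],1],[[-30,0.5,-160],[0,0,0],1],[[-45,0.5,-180],[0,0,0],1],[[-45,0.5,-180],[0,0,0],1]]'

```text
time: 6.58
tool_pos: [0.5042, -0.0175, 0.2587]
ee_rot: [3.14, -0.007, -0.0]
wrist_force: [0.2, 0.2, 0.3]
width: 0.0939
```

Run:
```python
from h import *
o=status.get_obs();c=cam("wrist",o);im=snap("wrist","w3");print(o["tool_pos"],o["width"])
u,v=proj(c,[.5473,-.0186,.076])[0];print(u,v)
u,v=int(u),int(v)
cv2.imwrite("pics/c3.png",np.hstack([cv2.resize(im[v-45:v+45,u-45:u+45],(540,540),interpolation=cv2.INTER_CUBIC)]));print(u-45,v-45)
```

```text
[ 0.50415621 -0.01750334  0.25870267] 0.09388826010745756
316.8314661843087 148.27245429305796
271 103
```

View pics/c3.png

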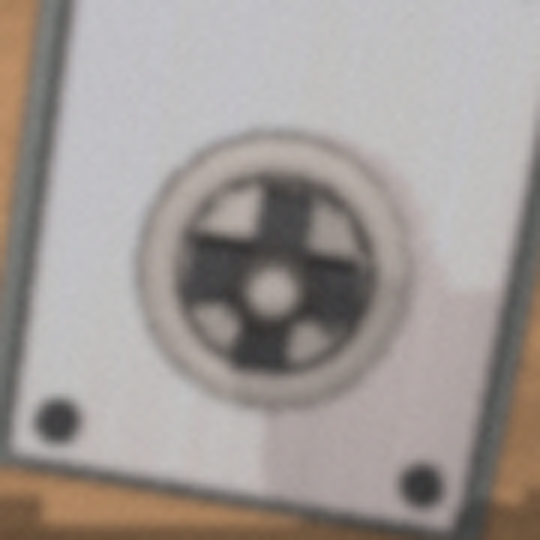

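The spacer lies flat around the shaft, with an even gap all round the splines at about (316,148). Going to the gear.

Request:
move_arm --targets '[[[-20,-62,0],[0,0,0],1],[[-40,-124,0],[0,0,0],1],[[-60,-186,0],[0,0,0],1],[[-80,-245,0],[0,0,0],1],[[-90,-280,0],[0,0,0],1],[[-90,-280,0],[0,0,0],1],[[-90,-280,0],[0,0,0],1],[[-90,-280,0],[0,0,0],1]]'

```text
time: 7.62
tool_pos: [0.4139, 0.2615, 0.2545]
ee_rot: [3.14, 0.001, -0.002]
wrist_force: [-0.4, 0.1, -0.4]
width: 0.0941
```

Run:
```python
from h import *
o=status.get_obs();c=cam("wrist",o);im=snap("wrist","w4");print(o["tool_pos"],np.degrees(o["ee_rot"]),o["joint_positions"].round(2))
q=big(im,c,(.4075,.26),.012,100,60)
P=pt(c,q.reshape(-1,2),.012)[:,:2].astype(np.float32)*1000;print(cv2.minEnclosingCircle(P))
u,v=proj(c,[.4075,.26,.045])[0].astype(int);print(u-50,v-50)
cv2.imwrite("pics/c4.png",cv2.resize(im[v-50:v+50,u-50:u+50],(600,600),interpolation=cv2.INTER_CUBIC))
```

```text
[0.41393901 0.26151084 0.25449144] [ 1.79934503e+02  7.43929352e-02 -1.29131978e-01] [ 0.45 -0.05  1.41 -0.    1.78  2.02]
((407.2447204589844, 259.3886413574219), 52.68810272216797)
267 132
```

View pics/c4.png

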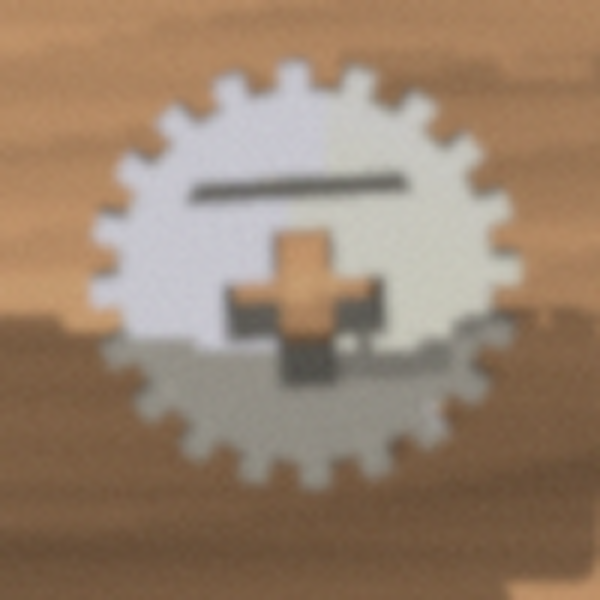

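Run:
```python
from h import *
c=cam("wrist")
f=lambda u,v:(267+u/6-.4,132+v/6-.4)
for a in((304,307),(225,307),(383,307),(304,230),(304,385)):print(pt(c,[f(*a)],.045))
E=pt(c,[f(196,198),f(405,188)],.045);d=E[0]-E[1];print("yaw",np.degrees(np.arctan2(-d[0],d[1])))
go(.4075,.26,.1,2.3)
```

```text
[[0.407578   0.25986927 0.045     ]]
[[0.40760758 0.27757003 0.045     ]]
[[0.40754841 0.24216893 0.045     ]]
[[0.42495985 0.25984661 0.045     ]]
[[0.38956469 0.25989276 0.045     ]]
yaw 2.648361302079264
now [0.414  0.2615 0.2549] [ 1.7996e+02  4.0000e-02 -1.4000e-01] t 7.67 F [ 0.6 -0.5  0.1]
shift mm [ -6.4   1.4 154.9] turn deg [ 0.04  0.04 -2.44]
```

Cross bore measures 35.4 x 35.4 mm (expected 36), centred at (0.4076, 0.260), hub yaw about 2.5°. Gripping the hub 4 mm above the disc.

Request:
move_arm --targets '[[[-6.5,1,60],[0,0,-2.5],1],[[-6.5,1,120],[0,0,-2.5],1],[[-6.5,1,180],[0,0,-2.5],1],[[-6.5,1,225],[0,0,-2.5],1],[[-6.5,1,239],[0,0,-2.5],1],[[-6.5,1,239],[0,0,-2.5],1],[[-6.5,1,239],[0,0,-2.5],0.2],[[-6.5,1,239],[0,0,-2.5],-1],[[-6.5,1,239],[0,0,-2.5],-1],[[-6.5,1,239],[0,0,-2.5],-1],[[-6.5,1,239],[0,0,-2.5],-1],[[-6.5,1,239],[0,0,-2.5],-1]]'

```text
time: 9.18
tool_pos: [0.407, 0.2613, 0.0167]
ee_rot: [3.141, -0.0, 0.044]
wrist_force: [-0.3, -2.0, 2.7]
width: 0.0501
```

Request:
move_arm --targets '[[[0,0,-30],[0,0,0],-1],[[0,0,-80],[0,0,0],-1],[[0,0,-140],[0,0,0],-1],[[0,0,-200],[0,0,0],-1],[[20,50,-240],[0,0,3],-1],[[35,105,-240],[0,0,8],-1],[[50,160,-240],[0,0,13],-1],[[65,220,-240],[0,0,13],-1],[[82,270,-240],[0,0,13],-1],[[83,283,-240],[0,0,13],-1],[[83,283,-240],[0,0,13],-1],[[83,283,-240],[0,0,13],-1]]'

```text
time: 10.68
tool_pos: [0.5018, -0.016, 0.2564]
ee_rot: [-3.141, 0.0, -0.182]
wrist_force: [-0.4, 0.1, -1.6]
width: 0.0498
```

Run:
```python
from h import *
o=status.get_obs();c=cam("wrist",o);im=snap("wrist","w5");print(o["tool_pos"],np.degrees(o["ee_rot"]),o["width"])
cv2.imwrite("pics/c5.png",cv2.resize(im[80:290,230:410],(720,840),interpolation=cv2.INTER_CUBIC)[:600] if 0 else cv2.resize(im[100:280,220:420],(660,594),interpolation=cv2.INTER_CUBIC))
```

```text
[ 0.50183398 -0.01603449  0.25638938] [-1.79953203e+02  2.16688859e-02 -1.04085341e+01] 0.04976809801445331
```

View pics/c5.png

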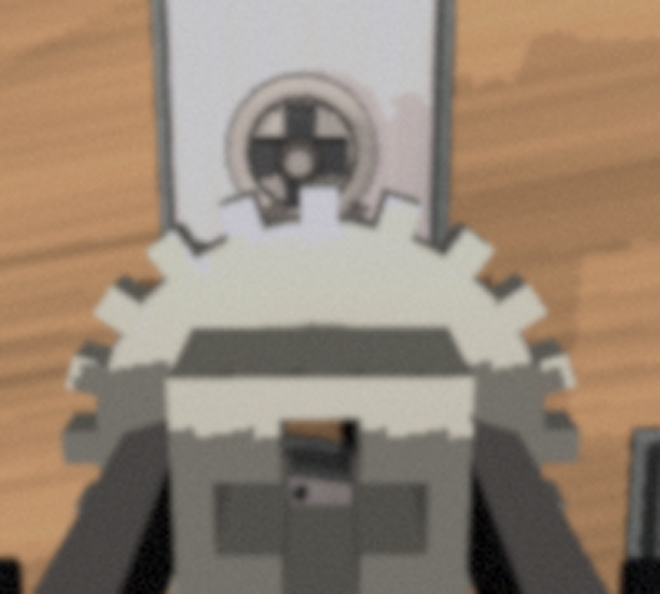

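Run:
```python
from h import *
c=cam("wrist");o=status.get_obs();z=o["tool_pos"][2]-.0167+.045
f=lambda u,v:(220+u/3.3-.35,100+v/3.3-.35)
Rt=R.from_euler('xyz',o["ee_rot"])
T=lambda P:Rt.inv().apply(P-o["tool_pos"])*1000
P=pt(c,[f(320,518),f(213,518),f(428,518),f(320,483),f(320,553)],z);print("gear in tool",T(P).round(1))
for uv,zz in((f(298,163),.112),(f(300,154.5),.094),(f(302,145),.076)):
    p=pt(c,[uv],zz);print(p,T(p).round(1))
print("prior",T(np.array([[.5473,-.0186,.1]])).round(1))
```

```text
gear in tool [[  0.2   1.1 -28.3]
 [  0.2 -17.  -28.3]
 [  0.2  19.5 -28.3]
 [  6.6   1.1 -28.3]
 [ -6.4   1.1 -28.3]]
[[ 0.54681748 -0.0175731   0.112     ]] [[ 44.5  -6.4 144.5]]
[[ 0.54807227 -0.01807839  0.094     ]] [[ 45.8  -6.1 162.5]]
[[ 0.54995504 -0.01877262  0.076     ]] [[ 47.8  -5.8 180.5]]
prior [[ 45.2  -5.5 156.5]]
```

Request:
move_arm --targets '[[[20,-3,40],[0,0,0],-1],[[40,-7,80],[0,0,0],-1],[[45,-7,110],[0,0,0],-1],[[45,-7,120],[0,0,0],-1],[[45,-7,128],[0,0,0],-1],[[45,-7,135],[0,0,0],-1],[[45,-7,140],[0,0,0],-1],[[45,-7,141],[0,0,0],-1]]'

```text
time: 11.72
tool_pos: [0.5477, -0.0183, 0.1158]
ee_rot: [-3.141, -0.0, -0.183]
wrist_force: [-0.9, 2.1, -0.7]
width: 0.0501
```

Run:
```python
from h import *
o=status.get_obs();c=cam("wrist",o);im=snap("wrist","w6");print(o["tool_pos"],np.degrees(o["ee_rot"]),o["width"],o["wrist_force"],o["wrist_torque"])
cv2.imwrite("pics/c6.png",cv2.resize(im[200:300,260:370],(660,600),interpolation=cv2.INTER_CUBIC))
```

```text
[ 0.54767453 -0.01827339  0.1158303 ] [-1.79940963e+02 -1.47934692e-02 -1.05019672e+01] 0.05006815516272701 [-0.88151816  2.12152898 -0.73242432] [0.58074348 0.18369925 0.00414293]
```

View pics/c6.png

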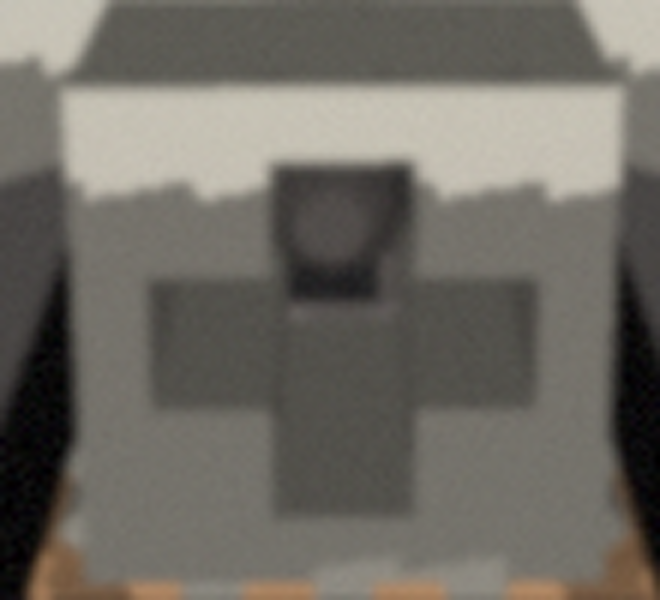

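Run:
```python
from h import *
c=cam("wrist");o=status.get_obs();z=o["tool_pos"][2]
f=lambda u,v:(260+u/6-.4,200+v/6-.4)
Rt=R.from_euler('xyz',o["ee_rot"])
T=lambda P:(Rt.inv().apply(P-o["tool_pos"])*1000).round(1)
print("hub top",T(pt(c,[f(343,343),f(343,163),f(343,517)],z+.0283)));print("tip",T(pt(c,[f(333,225)],.112)))
```

```text
hub top [[  0.1   1.2 -28.3]
 [ 17.9   1.2 -28.3]
 [-18.1   1.2 -28.3]]
tip [[-1.1  0.1  3.8]]
```

The pilot is in the bore. The tip sits (-1.2, -1.1) mm from the bore centre in tool axes, and the side force has the same sign. I'll correct for that and ease down onto the splines.

Request:
move_arm --targets '[[[-1,-1,0],[0,0,0],-1],[[-1,-1,3],[0,0,0],-1],[[-1,-1,6],[0,0,0],-1],[[-1,-1,8],[0,0,0],-1],[[-1,-1,8],[0,0,0],-1]]'

```text
time: 12.4
tool_pos: [0.5467, -0.0177, 0.107]
ee_rot: [3.141, 0.001, -0.184]
wrist_force: [0.2, -0.7, -2.1]
width: 0.0497
```

Meshed: the gear underside is about 4 mm below the spline tops and the wrist reads only its weight. Continuing down.

Request:
move_arm --targets '[[[0,0,4],[0,0,0],-1],[[0,0,8],[0,0,0],-1],[[0,0,12],[0,0,0],-1],[[0,0,15],[0,0,0],-1],[[0,0,18],[0,0,0],-1],[[0,0,20],[0,0,0],-1],[[0,0,21.5],[0,0,0],-1],[[0,0,21.5],[0,0,0],-1]]'

```text
time: 13.4
tool_pos: [0.5468, -0.0177, 0.0877]
ee_rot: [3.141, -0.001, -0.183]
wrist_force: [-4.5, 1.2, 7.3]
width: 0.0496
```

Request:
move_arm --targets '[[[-0.7,0,2],[0,0,0],-1],[[-0.7,0,4],[0,0,0],-1],[[-0.7,0,6],[0,0,0],-1],[[-0.7,0,6],[0,0,0],-1]]'

```text
time: 13.9
tool_pos: [0.5469, -0.0177, 0.0846]
ee_rot: [3.141, -0.003, -0.183]
wrist_force: [-7.0, 0.4, 16.8]
width: 0.0499
```

Wrist force jumped to 17 N at the home height, so the collar is on its stop. I'll add a little margin, relax the side load and check in a picture.

Request:
move_arm --targets '[[[-1,0,1],[0,0,0],-1],[[-1.5,0,2],[0,0,0],-1],[[-1.5,0,2],[0,0,0],-1],[[-1.5,0,2],[0,0,0],-1]]'

```text
time: 14.4
tool_pos: [0.5468, -0.0177, 0.0846]
ee_rot: [3.141, -0.007, -0.183]
wrist_force: [-6.3, 0.9, 21.5]
width: 0.0499
```

Run:
```python
from h import *
o=status.get_obs();c=cam("wrist",o);im=snap("wrist","w7");print(o["tool_pos"],np.degrees(o["ee_rot"]),o["width"],o["wrist_force"],o["wrist_torque"])
t=snap("scene","s7");u,v=proj(cam("scene"),[.547,-.018,.09])[0].astype(int)
a=cv2.resize(im[200:300,260:370],(440,400),interpolation=cv2.INTER_CUBIC);b=cv2.resize(t[v-40:v+40,u-36:u+36],(360,400),interpolation=cv2.INTER_CUBIC)
cv2.imwrite("pics/c7.png",np.hstack([a,b]));print(u-36,v-40)
```

```text
[ 0.54678377 -0.01768006  0.08459729] [179.98660483  -0.41479377 -10.50614115] 0.049932820825225425 [-6.29433027  0.91378101 21.52115492] [ 0.09753477  1.6076678  -0.03644387]
283 162
```

View pics/c7.png

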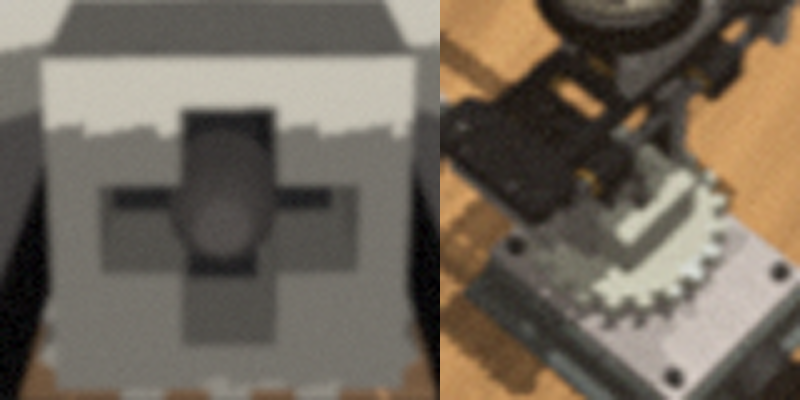

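The shaft tip (222,225 in the left panel) is level with the hub top, and the splines show in the slots. The hub sits at the same place in the gripper view as before, so it has not slipped. The height stayed at 84.6 mm while the force rose, so the collar is on its stop. Handing in.

```bash
python3 -c "
from h import *
print(order.close_job())"
```

```text
the job is handed in; nothing more can be done
None
```

I refitted the output gear and handed the job in at about 14.5 s. The gripper was still holding the gear and pressing it down. Handing in gave no verdict, so what follows rests on my own last checks.

- **Spacer:** I dropped the ring over the splined shaft and let go. The picture after release showed it flat and centred around the shaft.
- **Gear:** I fitted the four-slot gear, aligned to the shaft at about -10.5°. After a correction of about 1 mm in each of x and y it slid down the splines without resistance.
- **Pressed home:** The gear underside came to about 68 mm, which matches the collar fully down. The height held at 84.6 mm at the tool while the push rose from 16.8 to 21.5 N, so the collar is on its stop. Tilt was about 0.007 rad, and the last picture showed no slip in the gripper.
- **Small disagreements:** A side load of about 6 N from the shaft remained at the end. The gripper read 54.6 mm on the 56 mm spacer. The wrist camera was about 1 mm off sideways, which I cancelled by measuring part and shaft in the same view.
- **Not checked:** I took no last picture of the other gear and the bystanders. No move went near them, and I saw no unexpected force.

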